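# Slide a specimen carrier home under the stage spring

## Robot

A 6-joint arm with a two-finger parallel gripper is mounted at the origin on the work surface. World frame = base frame: x ahead of the robot, y to its left, z up, the work surface at z = 0. Lengths are in m, angles in rad, forces in N, time in s.
With the tool pointing down it reaches from about 0.375 to 0.975 m from the base axis. Payload 3.8 kg.
Tool frame: the origin (TCP) lies at the very end of the fingers, on their centre line; the grasp point (between the pads) lies 19 mm behind it; x points along the fingers, z is the direction in which the jaws open and shut, and the axes are right-handed (so a half turn about x gives the same grasp; the last joint's range is limited). The gripper opens to 88 mm and grips with 3 to 60 N. Pads are 18 mm wide; open, the fingers measure 123 mm over their backs; the gripper's body (75 mm by 187 mm) begins 45 mm behind the grasp point.
Start: joints at [-1.332, 0.264, 1.604, -0, 1.274, -0.037], TCP at [0.184, -0.649, 0.239] pointing down, gripper open.
Joint ranges: [-2.63, 2.63], [-0.94, 2.18], [0.31, 2.57], [-1.31, 4.45], [0, 2.66], [-2.55, 2.55]. Speed limits (rad/s): [2.57, 2.57, 3.14, 3.14, 3.14, 3.14].

## Interface

Orientations are given as [roll, pitch, yaw] about the fixed x, y, z axes, in that order (R = Rz(yaw) Ry(pitch) Rx(roll)).
In Python, from station import sensors, vision, env gives the robot as it stands.
- The arm moves only by the tool drive_tool, never from a script. Its argument "steps" is a list of rows, each an object with "travel": the shift along the tool's x, y, z scaled (see below), a list of three; "turn": the turn, a rotation vector about the tool's x, y, z scaled (see below), a list of three; "hand": the opening, from 0 (shut) to 1 (fully open). In form: [{"travel": [dx, dy, dz], "turn": [ax, ay, az], "hand": hand}, ...]. A call has 1 to 10 rows; each row shifts and turns the commanded pose from where the row before left it, along the tool's axes as they then stand; what a row does not reach is not made up. The controller multiplies each number of a shift by 150 mm and each number of a turn by 2 rad. A row lasts 1/12 s, in which the tool goes at most 41.7 mm and 7.16 degrees, less where a joint would pass 70% of its speed; a pose out of reach is approached as far as the arm can. A call with a number of a shift or a turn outside -1 to 1 is refused whole. A call with a gripper value outside its range is refused whole. The fingers move at their own pace and stop on an object; "squeeze" is the grip in N (left out, the last holds). Time passes only in rows, so rows that do not move let the fingers close. It gives the time, the measured TCP pose, the force and the opening at its end, in the units of the state.
- sensors.read_state(): the state, without advancing time (a new reading comes with each control period).
- vision.grab_frame(name): name is "side" or "top"; returns the picture (384x512x3 uint8, blue, green, red); there is no depth.
- vision.camera_params(name): a dict with "K" (3x3 intrinsics, pixels), "k1" (the pictures are not rectified: a ray, as slopes to the right and down, at radius r is drawn at 1 + k1 r^2 times it, then the intrinsics apply), "extrinsics" (4x4, takes a point from camera to world coordinates). Camera axes: x right, y down, z forward; pixel columns grow to the right and rows downward; lengths in m; the calibration is good to about 2 mm. A picture is of the moment at which its call begins. camera_params takes no time and is no camera call.
- env.finish_job(): hands the job in, once; it reports no verdict.
The state is a dict: "time_s": time; "qpos": joint angles; "dq": joint speeds; "effort": joint torques, N m; "tool_pos": TCP position; "ee_rot": TCP orientation; "wrist_force": force on the tool from outside, world axes, zero at the start; "wrist_torque": the same for the moment, N m; "finger_gap": opening from 0.0 (shut) to 1.0 (fully open).
Only numpy, scipy, OpenCV 4.12 (cv2) and the standard library are available. Lean on these libraries where they do the work, as an engineer would, in place of code of your own. Each camera call takes 0.05 s, during which the arm holds its last target.

## Task

Using only the fingertips, press the blue specimen carrier down into the sprung dock and, while keeping it pressed down, push it along the channel under the two-pronged leaf spring until its front edge is fully home against the red end stop. Then let go and move clear, so that the carrier stays clamped under the spring. Do not pick the carrier up or ram it through by force, and leave the other things on the bench where they are.

Things in the scene. Friction and masses are not known exactly. Their poses are not given: they have to be found in the camera images.
- dock: Specimen dock fixed to the bench: white base 275 x 90 x 12 mm, x = -150 to +125 mm, with a channel along x between two aluminium rails (inner faces 60 mm apart, tops 33 mm high). Origin on the bench; +x is the way the carrier must be pushed, z up. Behind the end stop a grey bracket, 58 mm high, the highest part, carries the spring.
- stop (a point): Middle of the red end stop's face that the carrier must reach, at its top edge: x = +70 mm in the dock's frame, 36.5 mm above the bench. Axes as the dock's.
- lip (a point): Front tip of the leaf spring, mid-way between its two steel prongs (each 8 mm wide, centred 20 mm to either side), on their underside: at rest 45 mm before the stop and 38.5 mm above the bench (lip top 41 mm). Behind the lips the prongs go down to 32.5 mm at 25 mm before the stop, then rise to their hinge beyond the stop.
- carrier_nose (a point): Middle of the carrier's front top edge; x forward, z up. The carrier is a loose blue plate 120 x 56 x 12 mm, about 0.2 kg, lying on the sprung bed in the channel, long side along it. Its top is 42 mm above the bench with the bed up (the spring's lips then block its front) and 34 mm with the bed fully down; pressed 4 mm or more, best all 8, it passes under the lips.
- carrier_pad (a point): Middle of the dark press pad (48 x 50 mm) on the carrier's top surface, 94 mm behind the nose. A yellow cross rib, 44 mm wide, 8 mm thick, 6 mm high, stands ahead of the pad, its rear face 26 mm ahead of this point: fingertips pressing the pad can push against it. Carrier's rear edge 26 mm behind. Sliding friction on bed and spring is low (about 0.25).
- bed (a joint): How far the black sprung bed under the carrier is pressed down, m: 0 = up, 0.008 = fully down on its stop. It moves straight down without tilting; pressing the carrier down takes about 5 N to start and 11 N at the bottom. With the carrier clamped under the spring it stays about 0.006 down.
- leaf (a joint): How far the leaf spring is raised, rad: 0 = at rest; about 0.07 with the carrier clamped under it.
- dish: Bystander: clear flat culture dish, 60 mm across, 14 mm high; origin at the centre of its underside. Near the dock.
- oil: Bystander: small amber oil bottle, 30 mm across, 55 mm high; origin at the centre of its underside. Near the dock.
- slidebox: Bystander: green slide box with a white lid, 84 x 36 x 30 mm; origin at the centre of its underside. Near the dock.
- objective: Bystander: metal microscope objective standing on end, 30 mm across, 46 mm high; origin at the centre of its underside.
- wash: Bystander: white wash bottle with a red cap, 68 mm across, 150 mm high; origin at the centre of its underside.
- mount: Bystander: copper-coloured specimen mount, 25 mm across, 20 mm high; origin at the centre of its underside.
There are look-alikes about, which are no part of the job. Of the things that look like the part that bears carrier_nose, the largest one is meant.

How it is judged:
By the outcome, as a careful person would: the job done as asked, in the order asked, and still so for the second after the job is handed in, with the robot touching nothing.
It also fails if it takes over 35 s, if anything falls off the work surface, if the arm or the gripper's body presses on something with over 40 N, if the wrist force passes 120 N, or if a joint passes its speed limit or range.

## Working session

There is one attempt and no reset: what is moved stays moved. The work goes in short steps, Python scripts to look and compute and a tool call to move; the robot and the scene stay as the last step left them, time stands still between calls to the robot, and variables do not carry over. Pictures are saved under pics/ and viewed, and the job is handed in when it is done.

Besides the shell and the picture viewer there is one more tool, called after "Request:" as name([rows], argument=value, ...), one row to a line, values as JSON. drive_tool: Moves the arm, as the interface text tells. Its arguments: {"type":"object","properties":{"steps":{"type":"array"},"squeeze":{"type":"number"}},"required":["steps"]}

```bash
mkdir -p pics
python3 - <<'E'
from station import sensors, vision, env
import cv2
print(sensors.read_state())
for n in("side","top"):
    cv2.imwrite(f"pics/{n}0.png",vision.grab_frame(n)); print(n,vision.camera_params(n))
E
```

```text
{'time_s': 0.0, 'qpos': array([-1.33188495e+00,  2.64713504e-01,  1.60532564e+00,  1.54143594e-05,
        1.27371040e+00, -3.69009646e-02]), 'dq': array([ 7.38651807e-04, -5.56575631e-04,  7.62025727e-04, -2.66989354e-03,
        2.93085821e-05, -4.83399710e-04]), 'effort': array([-1.21783793e-03, -5.02119577e+01, -3.56874561e+01,  7.26763532e-02,
        2.94059201e-02, -1.79966473e-04]), 'tool_pos': array([ 0.18366028, -0.64881389,  0.23744084]), 'ee_rot': array([3.09786283, 1.56863938, 1.80287432]), 'wrist_force': array([-0.13645863, -0.0912029 , -0.34983247]), 'wrist_torque': array([-0.02391394,  0.003212  ,  0.02442974]), 'finger_gap': 1.0010464344061354}
side {'K': array([[452.03728719,   0.        , 241.61171521],
       [  0.        , 452.03728719, 182.78789979],
       [  0.        ,   0.        ,   1.        ]]), 'k1': 0.0263165698906564, 'extrinsics': array([[-0.96096104, -0.15578149,  0.22866134,  0.20859566],
       [-0.27632594,  0.49833676, -0.8217691 ,  1.22438592],
       [ 0.01406607, -0.85287314, -0.52192868,  0.82496298],
       [ 0.        ,  0.        ,  0.        ,  1.        ]])}
top {'K': array([[475.61427985,   0.        , 259.83669893],
       [  0.        , 475.61427985, 194.28542867],
       [  0.        ,   0.        ,   1.        ]]), 'k1': -0.03638914699910881, 'extrinsics': array([[-0.02040345, -0.97812979,  0.20699229,  0.21086155],
       [-0.99977692,  0.01883065, -0.00956599,  0.0177305 ],
       [ 0.00545898, -0.20714129, -0.97829581,  1.5950642 ],
       [ 0.        ,  0.        ,  0.        ,  1.        ]])}
```

View pics/side0.png

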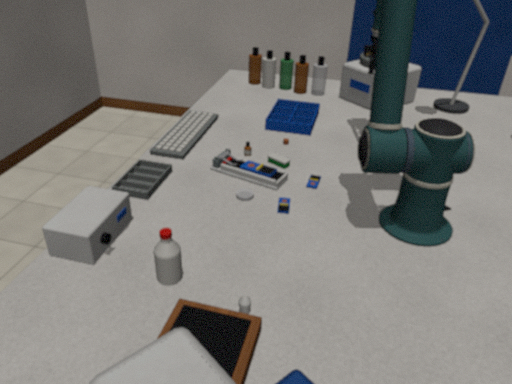

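View pics/top0.png

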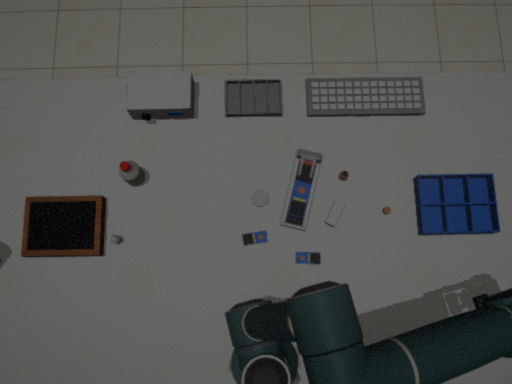

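Run:
```python
import cv2
t=cv2.imread("pics/top0.png"); s=cv2.imread("pics/side0.png")
a=t[140:275,235:360]; cv2.imwrite("pics/topc.png",cv2.resize(a,None,fx=4.4,fy=4.4,interpolation=cv2.INTER_CUBIC))
b=s[140:220,200:330]; cv2.imwrite("pics/sidec.png",cv2.resize(b,None,fx=6,fy=6,interpolation=cv2.INTER_CUBIC))
```

```text
(no output)
```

View pics/topc.png

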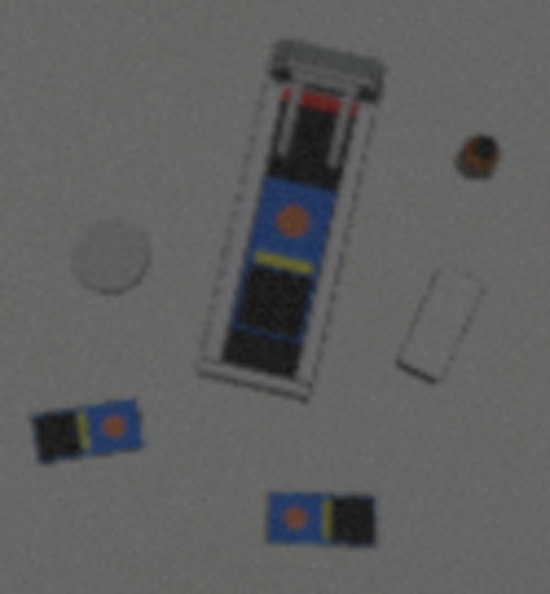

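View pics/sidec.png

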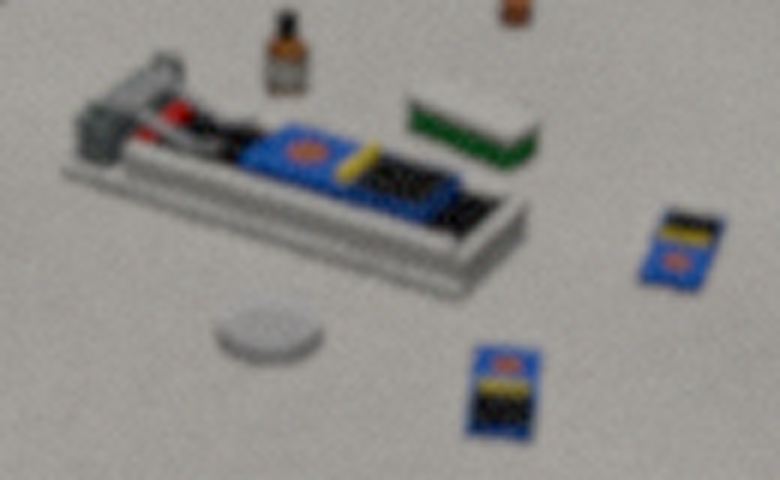

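Candidates for the carrier in the top view are (300,197) in the dock, (255,238) and (308,258). The last two are small loose look-alikes, so the largest, in the dock, is the one. Next I fit its pose using both views.

```bash
cat > h.py <<'E'
import numpy as np, cv2
from scipy.optimize import least_squares
from station import vision
P={n:vision.camera_params(n) for n in("side","top")}
def proj(n,X):
    p=P[n];E=p["extrinsics"];c=(np.atleast_2d(X)-E[:3,3])@E[:3,:3]
    s=c[:,:2]/c[:,2:];r2=(s**2).sum(1,keepdims=True);s=s*(1+p["k1"]*r2)
    return s@np.diag([p["K"][0,0],p["K"][1,1]])+p["K"][:2,2]
def ray(n,uv,z):
    p=P[n];E=p["extrinsics"];d=(np.array(uv)-p["K"][:2,2])/p["K"][0,0]
    s=d.copy()
    for _ in range(10): s=d/(1+p["k1"]*(s@s))
    v=E[:3,:3]@np.r_[s,1];o=E[:3,3];return o+v*(z-o[2])/v[2]
def dock2w(q,p):
    c,s=np.cos(q[2]),np.sin(q[2]);p=np.atleast_2d(p)
    return np.c_[q[0]+c*p[:,0]-s*p[:,1],q[1]+s*p[:,0]+c*p[:,1],p[:,2]]
def T(u,v):return (235+(u+.5)/4.4-.5,140+(v+.5)/4.4-.5)
def S(u,v):return (200+(u+.5)/6-.5,140+(v+.5)/6-.5)
E
python3 - <<'E'
from h import *
# name, cam, px, dockpoint (m), carrier?  carrier pts relative to nose
O=[("frL","top",T(262,178),(0,.028,.042),1),("frR","top",T(337,190),(0,-.028,.042),1),
("ribL","top",T(256,256),(-.064,.022,.048),1),("ribR","top",T(312,268),(-.064,-.022,.048),1),
("reL","top",T(234,328),(-.12,.028,.042),1),("reR","top",T(300,342),(-.12,-.028,.042),1),
("lipL","top",T(283,162),(.025,.02,.041),0),("lipR","top",T(333,168),(.025,-.02,.041),0),
("baseL","top",T(198,370),(-.15,.045,.012),0),("baseR","top",T(308,396),(-.15,-.045,.012),0),
("s_frL","side",S(240,162),(0,.028,.042),1),("s_frR","side",S(288,125),(0,-.028,.042),1),
("s_reR","side",S(462,182),(-.12,-.028,.042),1),
("s_ribL","side",S(343,175),(-.064,.022,.048),1),("s_ribR","side",S(378,148),(-.064,-.022,.048),1),
("s_baseL","side",S(462,295),(-.15,.045,.0),0)]
def f(q):
    return np.concatenate([(proj(o[1],dock2w(q,np.array(o[3])+(np.array([q[3],0,0]) if o[4] else 0)))[0]-o[2]) for o in O])
r=least_squares(f,[.55,-.05,-.2,.0],loss="soft_l1")
q=r.x;print(q,np.degrees(q[2]))
for o,e in zip(O,f(q).reshape(-1,2)):print(o[0],e.round(2))
for n,sub in(("top",[o for o in O if o[1]=="top"]),("side",[o for o in O if o[1]=="side"])):
    O2=O;O=sub;print(n,least_squares(f,q,loss="soft_l1").x);O=O2
nose=q[3];c=[np.cos(q[2]),np.sin(q[2])]
print("nose",dock2w(q,(nose,0,.042)),"pad",dock2w(q,(nose-.094,0,.042)),"stop",dock2w(q,(.07,0,.0365)))
np.save("q.npy",q)
t=cv2.imread("pics/top0.png");s=cv2.imread("pics/side0.png")
for n,im,o,k,box in(("top",t,(235,140),5,(140,240,260,340)),("side",s,(200,140),6,(140,220,200,330))):
    a=cv2.resize(im[box[0]:box[1],box[2]:box[3]],None,fx=k,fy=k,interpolation=cv2.INTER_CUBIC)
    pts=[[(nose+dx,dy,.042) for dx,dy in((0,.028),(0,-.028),(-.12,-.028),(-.12,.028))],
     [(x,y,.012) for x,y in((-.15,.045),(-.15,-.045),(.125,-.045),(.125,.045))],
     [(x,y,.033) for x,y in((-.15,.03),(-.15,-.03),(.07,-.03),(.07,.03))],[(.025,.02,.041),(.025,-.02,.041)]]
    for p,col in zip(pts,((255,255,0),(0,255,0),(255,0,255),(0,255,255))):
        u=((proj(n,dock2w(q,p))-[box[2],box[0]]+.5)*k-.5).round().astype(int)
        cv2.polylines(a,[u.reshape(-1,1,2)],True,col,1)
    cv2.imwrite(f"pics/{n}fit.png",a)
E
```

```text
[ 0.57604276 -0.14154687 -0.25407531  0.00551821] -14.55744309268771
frL [ 0.58 -0.69]
frR [-0.2   0.36]
ribL [-0.33 -0.23]
ribR [-0.12  0.07]
reL [-0.91 -0.53]
reR [0.6  0.17]
lipL [-0.65 -1.9 ]
lipR [-0.43 -0.58]
baseL [-0.53  0.41]
baseR [0.62 0.67]
s_frL [ 0.42 -0.58]
s_frR [ 0.33 -0.84]
s_reR [ 0.96 -1.65]
s_ribL [-0.02 -0.18]
s_ribR [ 0.16 -0.89]
s_baseL [-0.05  1.97]
top [ 0.57544281 -0.14226356 -0.25821578  0.00552247]
side [ 0.57921101 -0.13720128 -0.22340912  0.00250735]
nose [[ 0.58138382 -0.14293387  0.042     ]] pad [[ 0.49040158 -0.11930692  0.042     ]] stop [[ 0.64379549 -0.1591414   0.0365    ]]
```

View pics/topfit.png

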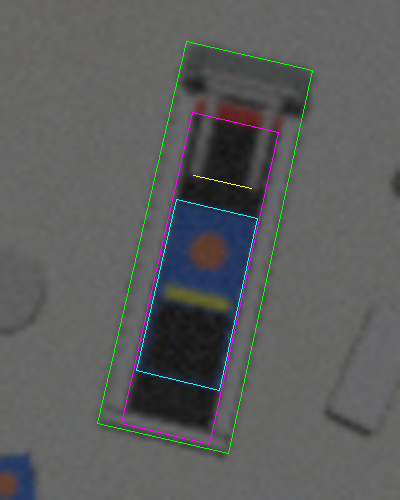

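View pics/sidefit.png

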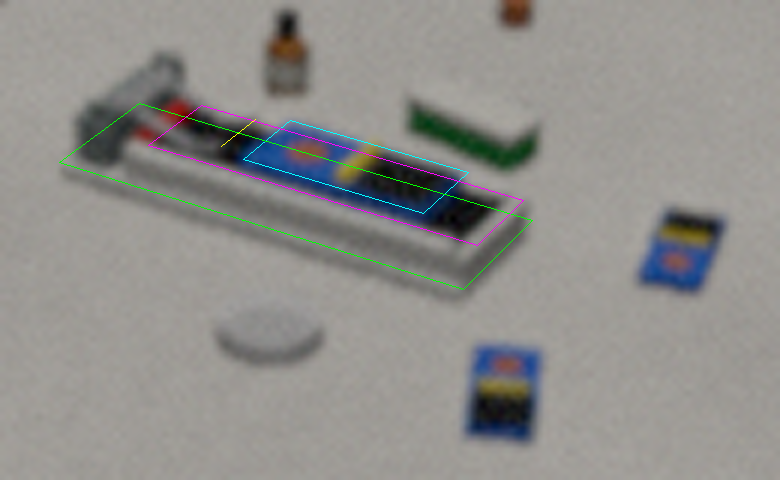

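The fit agrees with both views to about 2 mm: dock at (0.576, -0.142), yaw about -14.5°, nose 5.5 mm ahead of the dock origin. Next: tool axes and the first move.

```bash
cat >> h.py <<'E'
from scipy.spatial.transform import Rotation as Ro
from station import sensors
q=np.load("q.npy") if __import__("os").path.exists("q.npy") else None
def go(dockpt):
    """print travel units to dock point and turn units, from measured pose"""
    s=sensors.read_state();R=Ro.from_euler("xyz",s["ee_rot"]).as_matrix();p=s["tool_pos"]
    c,sn=np.cos(q[2]),np.sin(q[2]);Y=np.array([-sn,c,0]);X=np.array([0,0,-1.])
    Z=Y if R[:,2]@Y>0 else -Y
    Rt=np.c_[X,np.cross(Z,X),Z]
    w=dock2w(q,dockpt)[0];d=w-p
    rd=p-np.r_[q[:2],0];D=np.array([[c,sn],[-sn,c]])@rd[:2]
    print("t",round(s["time_s"],2),"pos",p.round(4),"dock",D.round(4),"z",p[2].round(4),"F",s["wrist_force"].round(2),"gap",s["finger_gap"].round(3))
    f=s["wrist_force"][:2];print("F dock",(np.array([[c,sn],[-sn,c]])@f).round(2))
    print("R",R.round(3).tolist());print("goal",w.round(4),"travel units(now axes)",(R.T@d/.15).round(3),"(target axes)",(Rt.T@d/.15).round(3),"turn units",(Ro.from_matrix(R.T@Rt).as_rotvec()/2).round(4))
E
python3 - <<'E'
from h import *
go((q[3]-.094+.012,0,.09))
E
```

```text
Traceback (most recent call last):
  File "h.py", line 30, in go
    print("t",round(s["time_s"],2),"pos",p.round(4),"dock",D.round(4),"z",p[2].round(4),"F",s["wrist_force"].round(2),"gap",s["finger_gap"].round(3))
                                                                                                                            ^^^^^^^^^^^^^^^^^^^^^
AttributeError: 'float' object has no attribute 'round'
```

```bash
sed -i 's/s\["finger_gap"\].round(3)/round(s["finger_gap"],3)/' h.py
python3 - <<'E'
from h import *
go((q[3]-.094+.012,0,.09))
E
```

```text
t 0.1 pos [ 0.1837 -0.6489  0.2375] dock [-0.2523 -0.5897] z 0.2375 F [ 0.41 -0.27 -0.33] gap 0.999
F dock [ 0.46 -0.16]
R [[-0.0, 0.962, 0.272], [0.002, 0.272, -0.962], [-1.0, 0.0, -0.002]]
goal [ 0.502  -0.1223  0.09  ] travel units(now axes) [ 0.989  2.998 -2.798] (target axes) [ 0.983  1.172 -3.931] turn units [ 2.649e-01 -1.000e-03  2.000e-04]
```

Request:
drive_tool([
  {"travel": [0, 0.15, -0.14], "turn": [0, 0, 0], "hand": 0},
  {"travel": [0, 0.185, -0.175], "turn": [0, 0, 0], "hand": 0},
  {"travel": [0, 0.185, -0.175], "turn": [0, 0, 0], "hand": 0},
  {"travel": [0, 0.185, -0.175], "turn": [0, 0, 0], "hand": 0},
  {"travel": [0, 0.185, -0.175], "turn": [0, 0, 0], "hand": 0},
  {"travel": [0, 0.185, -0.175], "turn": [0, 0, 0], "hand": 0},
  {"travel": [0, 0.185, -0.175], "turn": [0, 0, 0], "hand": 0},
  {"travel": [0, 0.185, -0.175], "turn": [0, 0, 0], "hand": 0},
  {"travel": [0, 0.185, -0.175], "turn": [0, 0, 0], "hand": 0},
  {"travel": [0, 0.185, -0.175], "turn": [0, 0, 0], "hand": 0},
], squeeze=20)

```text
time_s: 0.93
tool_pos: [0.376, -0.3259, 0.2383]
ee_rot: [-2.682, 1.57, 2.306]
wrist_force: [0.3, -0.2, -0.1]
finger_gap: 0.265
```

Request:
drive_tool([
  {"travel": [0, 0.185, -0.175], "turn": [0, 0, 0], "hand": 0},
  {"travel": [0, 0.185, -0.175], "turn": [0, 0, 0], "hand": 0},
  {"travel": [0, 0.185, -0.175], "turn": [0, 0, 0], "hand": 0},
  {"travel": [0, 0.185, -0.175], "turn": [0, 0, 0], "hand": 0},
  {"travel": [0, 0, 0], "turn": [0.053, 0, 0], "hand": 0},
  {"travel": [0, 0, 0], "turn": [0.053, 0, 0], "hand": 0},
  {"travel": [0, 0, 0], "turn": [0.053, 0, 0], "hand": 0},
  {"travel": [0, 0, 0], "turn": [0.053, 0, 0], "hand": 0},
  {"travel": [0, 0, 0], "turn": [0.053, 0, 0], "hand": 0},
  {"travel": [0, 0, 0], "turn": [0, 0, 0], "hand": 0},
])

```text
time_s: 1.77
tool_pos: [0.4536, -0.1963, 0.2382]
ee_rot: [-1.766, 1.57, 2.69]
wrist_force: [-0.5, 0.5, 0.0]
finger_gap: 0.007
```

Run:
```python
from h import *
go((q[3]-.094+.012,0,.09))
```

```text
t 1.77 pos [ 0.4536 -0.1963  0.2382] dock [-0.1047 -0.0837] z 0.2382 F [-0.45  0.52  0.03] gap 0.007
F dock [-0.57  0.39]
R [[-0.001, 0.967, -0.254], [0.0, -0.254, -0.967], [-1.0, -0.001, -0.0]]
goal [ 0.502  -0.1223  0.09  ] travel units(now axes) [ 0.988  0.188 -0.558] (target axes) [ 0.988  0.188 -0.558] turn units [-0.0012 -0.0001  0.0005]
```

Orientation is now right. I move over the pad and down to z ≈ 0.09.

Request:
drive_tool([
  {"travel": [0.1, 0.06, -0.18], "turn": [0, 0, 0], "hand": 0},
  {"travel": [0.15, 0.06, -0.18], "turn": [0, 0, 0], "hand": 0},
  {"travel": [0.15, 0.06, -0.18], "turn": [0, 0, 0], "hand": 0},
  {"travel": [0.24, 0.008, -0.018], "turn": [0, 0, 0], "hand": 0},
  {"travel": [0.24, 0, 0], "turn": [0, 0, 0], "hand": 0},
  {"travel": [0.1, 0, 0], "turn": [0, 0, 0], "hand": 0},
  {"travel": [0, 0, 0], "turn": [0, 0, 0], "hand": 0},
  {"travel": [0, 0, 0], "turn": [0, 0, 0], "hand": 0},
])

```text
time_s: 2.43
tool_pos: [0.5013, -0.1224, 0.0907]
ee_rot: [-1.605, 1.568, 2.855]
wrist_force: [0.4, -0.1, 0.9]
finger_gap: 0.004
```

Run:
```python
from h import *
go((q[3]-.094+.012,0,.045))
t=vision.grab_frame("top");s=vision.grab_frame("side")
cv2.imwrite("pics/topc1.png",cv2.resize(t[130:260,240:360],None,fx=4.5,fy=4.5,interpolation=cv2.INTER_CUBIC))
cv2.imwrite("pics/sidec1.png",cv2.resize(s[120:220,200:330],None,fx=6,fy=6,interpolation=cv2.INTER_CUBIC))
```

```text
t 2.43 pos [ 0.5013 -0.1224  0.0907] dock [-0.0772 -0.0002] z 0.0907 F [ 0.4  -0.12  0.91] gap 0.004
F dock [ 0.42 -0.01]
R [[-0.003, 0.968, -0.25], [0.001, -0.25, -0.968], [-1.0, -0.003, -0.0]]
goal [ 0.502  -0.1223  0.045 ] travel units(now axes) [ 0.304  0.006 -0.001] (target axes) [ 0.304  0.005 -0.001] turn units [ 0.0009 -0.      0.0015]
```

View pics/sidec1.png

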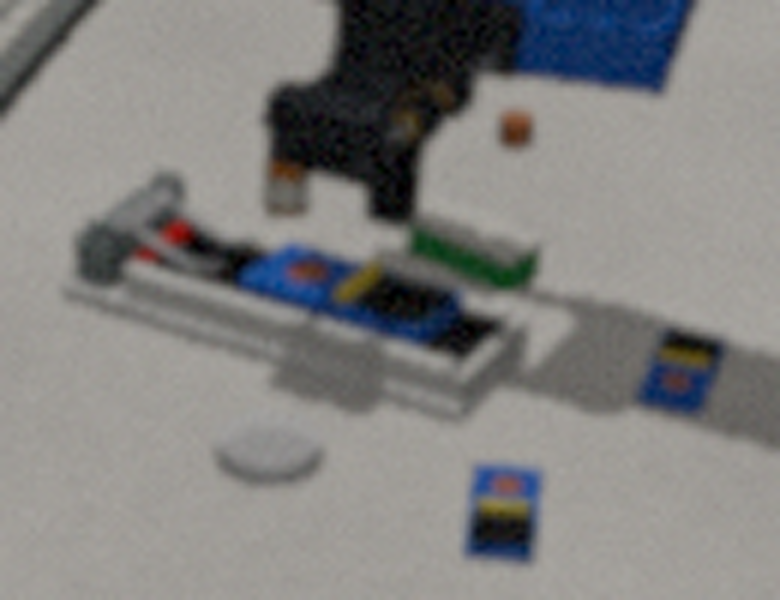

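View pics/topc1.png

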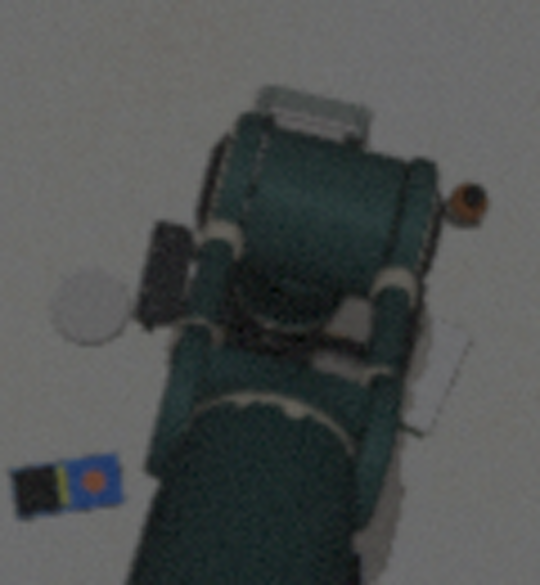

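Request:
drive_tool([
  {"travel": [0.1, 0, 0], "turn": [0, 0, 0.0015], "hand": 0},
  {"travel": [0.1, 0, 0], "turn": [0, 0, 0], "hand": 0},
  {"travel": [0.07, 0, 0], "turn": [0, 0, 0], "hand": 0},
  {"travel": [0, 0, 0], "turn": [0, 0, 0], "hand": 0},
  {"travel": [0, 0, 0], "turn": [0, 0, 0], "hand": 0},
])

```text
time_s: 2.95
tool_pos: [0.5027, -0.1229, 0.0519]
ee_rot: [1.571, 1.567, -0.254]
wrist_force: [-0.1, 0.3, 0.2]
finger_gap: 0.008
```

Run:
```python
from h import *
go((q[3]-.094+.012,0,.042))
s=vision.grab_frame("side");k=7
a=cv2.resize(s[140:215,210:310],None,fx=k,fy=k,interpolation=cv2.INTER_CUBIC)
for p in[sensors.read_state()["tool_pos"]]:
    u=((proj("side",p)[0]-[210,140]+.5)*k-.5).round().astype(int);cv2.circle(a,tuple(map(int,u)),3,(0,255,0),1);print(u)
cv2.imwrite("pics/sidec2.png",a)
```

```text
t 2.95 pos [ 0.5027 -0.1229  0.0519] dock [-0.0757 -0.0004] z 0.0519 F [-0.1   0.28  0.24] gap 0.008
F dock [-0.17  0.25]
R [[0.003, 0.968, -0.251], [-0.001, -0.251, -0.968], [-1.0, 0.004, -0.0]]
goal [ 0.502  -0.1223  0.042 ] travel units(now axes) [ 0.066 -0.006 -0.003] (target axes) [ 0.066 -0.005 -0.003] turn units [-0.     -0.     -0.0018]
[382 185]
```

View pics/sidec2.png

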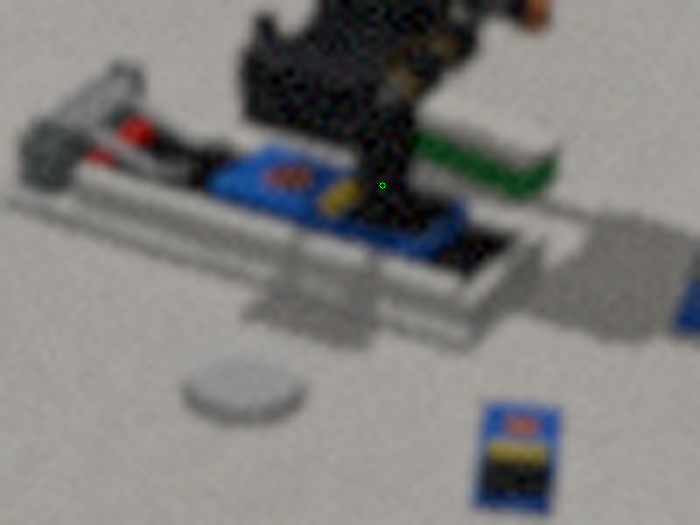

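The fingers are just behind the yellow rib (at 340,197 in the crop) and above the dark pad, laterally centred. I press down in small steps and stop to read the force.

Request:
drive_tool([
  {"travel": [0.03, -0.015, 0], "turn": [0, 0, -0.0015], "hand": 0},
  {"travel": [0.03, 0, 0], "turn": [0, 0, 0], "hand": 0},
  {"travel": [0.015, 0, 0], "turn": [0, 0, 0], "hand": 0},
  {"travel": [0.015, 0, 0], "turn": [0, 0, 0], "hand": 0},
  {"travel": [0, 0, 0], "turn": [0, 0, 0], "hand": 0},
  {"travel": [0, 0, 0], "turn": [0, 0, 0], "hand": 0},
])

```text
time_s: 3.5
tool_pos: [0.5009, -0.1223, 0.0387]
ee_rot: [1.459, 1.57, -0.366]
wrist_force: [-1.0, 0.9, 6.6]
finger_gap: 0.004
```

Run:
```python
from h import *
go((q[3]-.094+.012,0,.034))
```

```text
t 3.5 pos [ 0.5009 -0.1223  0.0387] dock [-0.0776 -0.0003] z 0.0387 F [-0.98  0.94  6.62] gap 0.004
F dock [-1.18  0.67]
R [[0.001, 0.968, -0.251], [-0.0, -0.251, -0.968], [-1.0, 0.001, 0.0]]
goal [ 0.502  -0.1223  0.034 ] travel units(now axes) [ 0.031  0.007 -0.002] (target axes) [ 0.031  0.007 -0.002] turn units [-0.      0.0001 -0.0005]
```

Request:
drive_tool([
  {"travel": [0.015, 0, 0], "turn": [0, 0, 0], "hand": 0},
  {"travel": [0.015, 0, 0], "turn": [0, 0, 0], "hand": 0},
  {"travel": [0.01, 0, 0], "turn": [0, 0, 0], "hand": 0},
  {"travel": [0, 0, 0], "turn": [0, 0, 0], "hand": 0},
  {"travel": [0, 0, 0], "turn": [0, 0, 0], "hand": 0},
])

```text
time_s: 3.92
tool_pos: [0.5014, -0.1225, 0.0343]
ee_rot: [1.471, 1.569, -0.354]
wrist_force: [-5.7, 1.2, 17.4]
finger_gap: 0.006
```

Run:
```python
from h import *
go((q[3]-.094+.012,0,.034))
```

```text
t 3.92 pos [ 0.5014 -0.1225  0.0343] dock [-0.077  -0.0003] z 0.0343 F [-5.71  1.15 17.44] gap 0.006
F dock [-5.81 -0.32]
R [[0.002, 0.968, -0.251], [-0.001, -0.251, -0.968], [-1.0, 0.002, 0.0]]
goal [ 0.502  -0.1223  0.034 ] travel units(now axes) [ 0.002  0.004 -0.002] (target axes) [ 0.002  0.004 -0.002] turn units [ 0.      0.0001 -0.0009]
```

Bed is fully down (z 0.034, 17 N). I push forward in small steps.

Request:
drive_tool([
  {"travel": [0, 0.01, 0], "turn": [0, 0, 0], "hand": 0},
  {"travel": [0, 0.015, 0], "turn": [0, 0, 0], "hand": 0},
  {"travel": [0, 0.015, 0], "turn": [0, 0, 0], "hand": 0},
  {"travel": [0, 0.015, 0], "turn": [0, 0, 0], "hand": 0},
  {"travel": [0, 0.015, 0], "turn": [0, 0, 0], "hand": 0},
  {"travel": [0, 0.015, 0], "turn": [0, 0, 0], "hand": 0},
  {"travel": [0, 0, 0], "turn": [0, 0, 0], "hand": 0},
])

```text
time_s: 4.5
tool_pos: [0.5143, -0.1258, 0.0343]
ee_rot: [1.52, 1.568, -0.305]
wrist_force: [-3.7, 0.6, 15.5]
finger_gap: 0.007
```

Run:
```python
from h import *
go((.07-.077,0,.034))
s=vision.grab_frame("side");k=7
a=cv2.resize(s[140:215,210:310],None,fx=k,fy=k,interpolation=cv2.INTER_CUBIC)
cv2.imwrite("pics/sidec3.png",a)
```

```text
t 4.5 pos [ 0.5143 -0.1258  0.0343] dock [-0.0637 -0.0003] z 0.0343 F [-3.69  0.6  15.5 ] gap 0.007
F dock [-3.72 -0.35]
R [[0.003, 0.968, -0.251], [-0.001, -0.251, -0.968], [-1.0, 0.003, 0.0]]
goal [ 0.5693 -0.1398  0.034 ] travel units(now axes) [ 0.003  0.378 -0.002] (target axes) [ 0.002  0.378 -0.002] turn units [ 0.      0.0001 -0.0013]
```

View pics/sidec3.png

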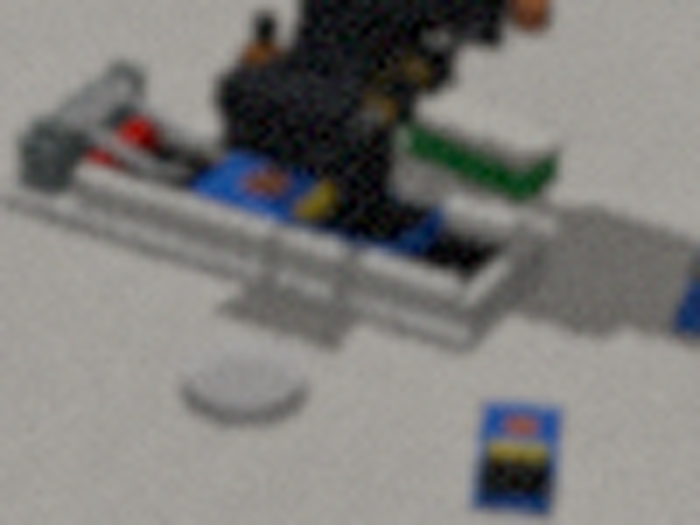

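The carrier has moved about 9 mm towards the prongs and is still pressed down. I continue.

Request:
drive_tool([
  {"travel": [0, 0.02, 0], "turn": [0, 0, 0], "hand": 0},
  {"travel": [0, 0.02, 0], "turn": [0, 0, 0], "hand": 0},
  {"travel": [0, 0.02, 0], "turn": [0, 0, 0], "hand": 0},
  {"travel": [0, 0.02, 0], "turn": [0, 0, 0], "hand": 0},
  {"travel": [0, 0.02, 0], "turn": [0, 0, 0], "hand": 0},
  {"travel": [0, 0.02, 0], "turn": [0, 0, 0], "hand": 0},
  {"travel": [0, 0.0, 0], "turn": [0, 0, 0], "hand": 0},
])

```text
time_s: 5.13
tool_pos: [0.5319, -0.1304, 0.0344]
ee_rot: [1.53, 1.568, -0.295]
wrist_force: [-2.9, 0.8, 15.3]
finger_gap: 0.006
```

Run:
```python
from h import *
go((.07-.077,0,.034))
s=vision.grab_frame("side");k=7
a=cv2.resize(s[140:215,210:310],None,fx=k,fy=k,interpolation=cv2.INTER_CUBIC)
cv2.imwrite("pics/sidec4.png",a)
```

```text
t 5.13 pos [ 0.5319 -0.1304  0.0344] dock [-0.0455 -0.0003] z 0.0344 F [-2.86  0.84 15.29] gap 0.006
F dock [-2.98  0.09]
R [[0.003, 0.968, -0.251], [-0.001, -0.251, -0.968], [-1.0, 0.003, 0.0]]
goal [ 0.5693 -0.1398  0.034 ] travel units(now axes) [ 0.003  0.257 -0.002] (target axes) [ 0.002  0.257 -0.002] turn units [ 0.      0.0001 -0.0015]
```

View pics/sidec4.png

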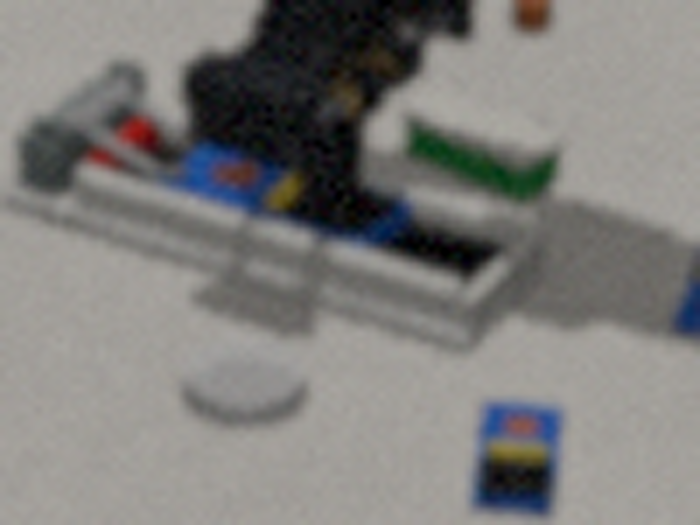

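Low resistance (3 N) and the nose is passing under the lips. I continue.

Request:
drive_tool([
  {"travel": [0.003, 0.02, 0], "turn": [0, 0, 0], "hand": 0},
  {"travel": [0, 0.02, 0], "turn": [0, 0, 0], "hand": 0},
  {"travel": [0, 0.02, 0], "turn": [0, 0, 0], "hand": 0},
  {"travel": [0, 0.02, 0], "turn": [0, 0, 0], "hand": 0},
  {"travel": [0, 0.02, 0], "turn": [0, 0, 0], "hand": 0},
  {"travel": [0, 0.02, 0], "turn": [0, 0, 0], "hand": 0},
  {"travel": [0, 0.02, 0], "turn": [0, 0, 0], "hand": 0},
  {"travel": [0, 0.0, 0], "turn": [0, 0, 0], "hand": 0},
])

```text
time_s: 5.85
tool_pos: [0.5453, -0.1339, 0.0342]
ee_rot: [-1.55, 1.558, 2.908]
wrist_force: [-22.9, 5.8, 38.9]
finger_gap: 0.002
```

Run:
```python
from h import *
go((.07-.077,0,.034))
s=vision.grab_frame("side");k=7
a=cv2.resize(s[140:215,210:310],None,fx=k,fy=k,interpolation=cv2.INTER_CUBIC)
cv2.imwrite("pics/sidec5.png",a)
```

```text
t 5.85 pos [ 0.5453 -0.1339  0.0342] dock [-0.0316 -0.0003] z 0.0342 F [-22.9    5.77  38.91] gap 0.002
F dock [-23.62  -0.18]
R [[-0.012, 0.968, -0.251], [0.003, -0.251, -0.968], [-1.0, -0.013, 0.0]]
goal [ 0.5693 -0.1398  0.034 ] travel units(now axes) [-0.001  0.164 -0.002] (target axes) [ 0.001  0.164 -0.002] turn units [0.0002 0.0001 0.0064]
```

View pics/sidec5.png

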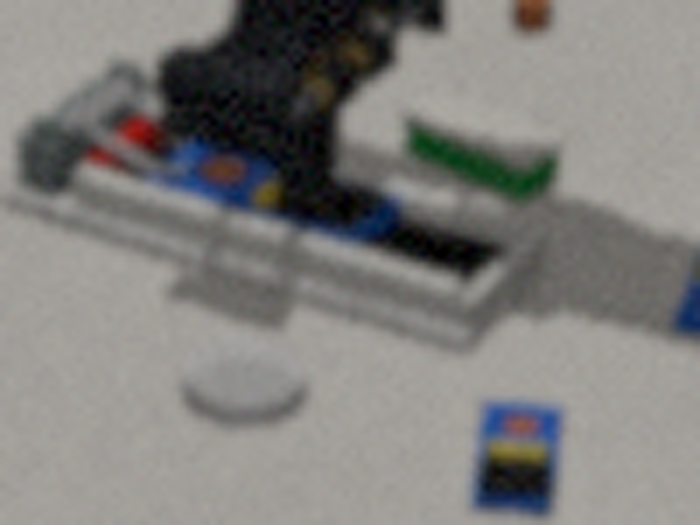

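Resistance rose to 24 N along the channel and 39 N down. Before pushing further I measure where the nose actually is.

Run:
```python
from h import *
s=cv2.imread("pics/sidec5.png")
import glob
s=vision.grab_frame("side");k=12
x0,y0=228,152
a=cv2.resize(s[y0:y0+30,x0:x0+50],None,fx=k,fy=k,interpolation=cv2.INTER_CUBIC)
for nose,col in((.035,(0,255,0)),(.045,(255,255,255))):
  for L in[[(nose,.028,.034),(nose,-.028,.034)],[(nose-.12,.028,.034),(nose-.12,-.028,.034)],[(nose-.068,.022,.040),(nose-.068,-.022,.040)]]:
    u=((proj("side",dock2w(q,L))-[x0,y0]+.5)*k-.5).round().astype(int);cv2.polylines(a,[u.reshape(-1,1,2)],False,col,1)
u=((proj("side",dock2w(q,[(.07,.0,.0365),(.07,.03,.0365)]))-[x0,y0]+.5)*k).round().astype(int);cv2.polylines(a,[u.reshape(-1,1,2)],False,(255,0,255),1)
cv2.imwrite("pics/sidec6.png",a)
```

```text
(no output)
```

View pics/sidec6.png

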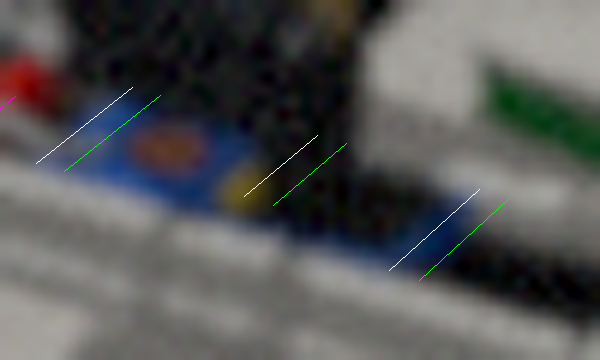

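Request:
drive_tool([
  {"travel": [-0.01, 0, 0], "turn": [0, 0, 0], "hand": 0},
  {"travel": [0, 0.01, 0], "turn": [0, 0, 0], "hand": 0},
  {"travel": [0, 0, 0], "turn": [0, 0, 0], "hand": 0},
])

```text
time_s: 6.2
tool_pos: [0.5453, -0.134, 0.0343]
ee_rot: [-1.554, 1.556, 2.904]
wrist_force: [-23.6, 5.0, 30.7]
finger_gap: 0.008
```

Run:
```python
from h import *
go((.07-.077,0,.034))
```

```text
t 6.2 pos [ 0.5453 -0.134   0.0343] dock [-0.0316 -0.0004] z 0.0343 F [-23.57   5.03  30.71] gap 0.008
F dock [-24.08  -1.06]
R [[-0.014, 0.968, -0.251], [0.003, -0.251, -0.968], [-1.0, -0.015, 0.0]]
goal [ 0.5693 -0.1398  0.034 ] travel units(now axes) [-0.001  0.164 -0.002] (target axes) [ 0.002  0.164 -0.003] turn units [0.0002 0.0001 0.0074]
```

Request:
drive_tool([
  {"travel": [-0.01, 0.01, 0], "turn": [0, 0, 0], "hand": 0},
  {"travel": [-0.005, 0.01, 0], "turn": [0, 0, 0], "hand": 0},
  {"travel": [0, 0, 0], "turn": [0, 0, 0], "hand": 0},
])

```text
time_s: 6.45
tool_pos: [0.546, -0.134, 0.0344]
ee_rot: [-1.565, 1.552, 2.894]
wrist_force: [-11.8, 3.1, 18.2]
finger_gap: 0.001
```

Run:
```python
from h import *
go((.07-.077,0,.034))
```

```text
t 6.45 pos [ 0.546  -0.134   0.0344] dock [-0.031  -0.0003] z 0.0344 F [-11.78   3.14  18.25] gap 0.001
F dock [-12.19   0.07]
R [[-0.019, 0.968, -0.251], [0.005, -0.251, -0.968], [-1.0, -0.019, 0.0]]
goal [ 0.5693 -0.1398  0.034 ] travel units(now axes) [-0.001  0.16  -0.002] (target axes) [ 0.002  0.16  -0.002] turn units [0.0002 0.0001 0.0096]
```

Run:
```python
from h import *
s=sensors.read_state();print(s["qpos"].round(3),s["dq"].round(3),s["wrist_torque"].round(2),s["effort"].round(1))
t=vision.grab_frame("top");sd=vision.grab_frame("side")
cv2.imwrite("pics/top7.png",cv2.resize(t[110:260,230:360],None,fx=4,fy=4,interpolation=cv2.INTER_CUBIC))
cv2.imwrite("pics/side7.png",cv2.resize(sd[90:210,190:320],None,fx=5,fy=5,interpolation=cv2.INTER_CUBIC))
```

```text
[-2.850e-01  2.760e-01  2.004e+00 -1.000e-03  8.810e-01  1.541e+00] [ 0.002  0.007 -0.029  0.009 -0.068 -0.002] [0.46 1.75 0.02] [  0.4 -34.8 -34.5   0.3  -6.3  -0. ]
```

View pics/top7.png

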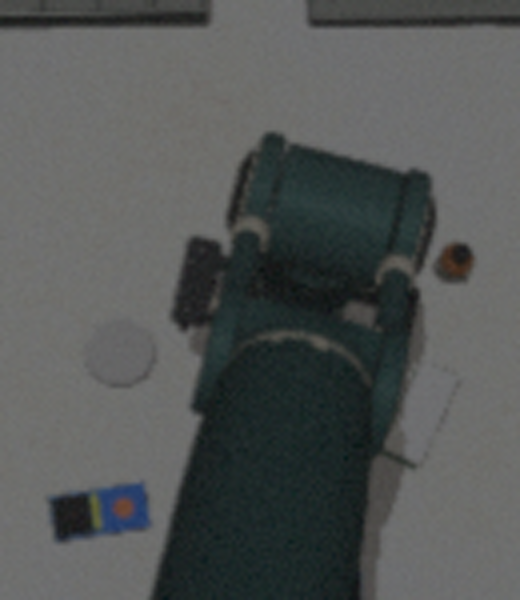

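View pics/side7.png

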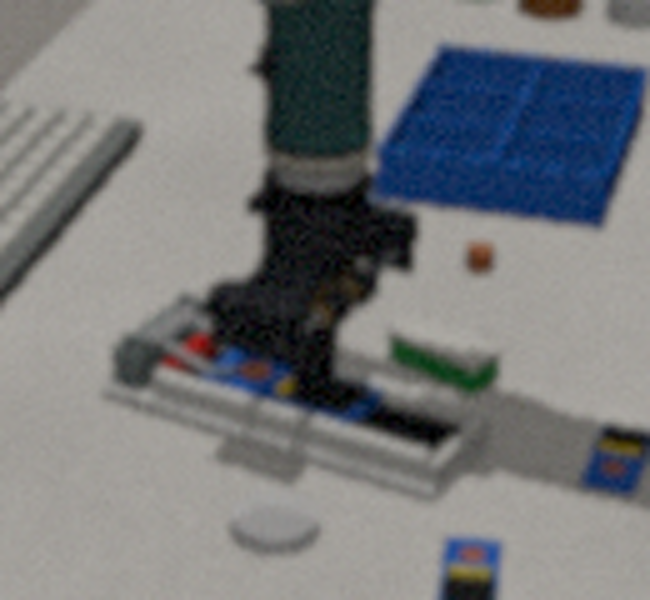

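Nothing is colliding; the tip is simply held by the spring wedge while the wrist joint gives. With about 18 N down I advance a little further and watch the force.

Request:
drive_tool([
  {"travel": [0, 0.01, 0], "turn": [0, 0, 0], "hand": 0},
  {"travel": [0, 0.01, 0], "turn": [0, 0, 0], "hand": 0},
  {"travel": [0, 0, 0], "turn": [0, 0, 0], "hand": 0},
])

```text
time_s: 6.8
tool_pos: [0.5554, -0.1364, 0.0345]
ee_rot: [-1.586, 1.566, 2.872]
wrist_force: [-4.0, 1.0, 2.9]
finger_gap: 0.003
```

Run:
```python
from h import *
go((.07-.077,0,.034))
s=sensors.read_state();print(s["qpos"].round(3),s["dq"].round(3))
```

```text
t 6.8 pos [ 0.5554 -0.1364  0.0345] dock [-0.0212 -0.0002] z 0.0345 F [-3.97  0.96  2.91] gap 0.003
F dock [-4.08 -0.07]
R [[-0.005, 0.968, -0.251], [0.001, -0.251, -0.968], [-1.0, -0.005, -0.0]]
goal [ 0.5693 -0.1398  0.034 ] travel units(now axes) [ 0.003  0.095 -0.001] (target axes) [ 0.003  0.095 -0.001] turn units [-0.     -0.      0.0024]
[-0.284  0.284  1.994 -0.     0.869  1.541] [ 0.002  0.001  0.    -0.003 -0.004  0.001]
```

It moved 10 mm and the down force fell to 3 N. I restore the press and look.

Request:
drive_tool([
  {"travel": [0.01, 0, 0], "turn": [0, 0, 0], "hand": 0},
  {"travel": [0.005, 0, 0], "turn": [0, 0, 0], "hand": 0},
  {"travel": [0, 0, 0], "turn": [0, 0, 0], "hand": 0},
])

```text
time_s: 7.05
tool_pos: [0.5566, -0.1367, 0.0343]
ee_rot: [-1.576, 1.568, 2.883]
wrist_force: [-7.6, 2.8, 15.0]
finger_gap: 0.011
```

Run:
```python
from h import *
go((.07-.077,0,.034))
s=vision.grab_frame("side");k=12
x0,y0=223,147
a=cv2.resize(s[y0:y0+35,x0:x0+55],None,fx=k,fy=k,interpolation=cv2.INTER_CUBIC)
b=a.copy()
for nose,col in((.05,(0,255,0)),(.06,(255,255,255))):
  for L in[[(nose,.028,.034),(nose,-.028,.034)],[(nose-.12,.028,.034),(nose-.12,-.028,.034)],[(nose-.068,.022,.040),(nose-.068,-.022,.040)]]:
    u=((proj("side",dock2w(q,L))-[x0,y0]+.5)*k-.5).round().astype(int);cv2.polylines(a,[u.reshape(-1,1,2)],False,col,1)
cv2.imwrite("pics/sidec8.png",a)
```

```text
t 7.05 pos [ 0.5566 -0.1367  0.0343] dock [-0.0201 -0.0002] z 0.0343 F [-7.6   2.77 14.97] gap 0.011
F dock [-8.05  0.78]
R [[-0.003, 0.968, -0.251], [0.001, -0.251, -0.968], [-1.0, -0.003, -0.0]]
goal [ 0.5693 -0.1398  0.034 ] travel units(now axes) [ 0.002  0.087 -0.001] (target axes) [ 0.002  0.087 -0.001] turn units [ 0.0001 -0.      0.0014]
```

View pics/sidec8.png

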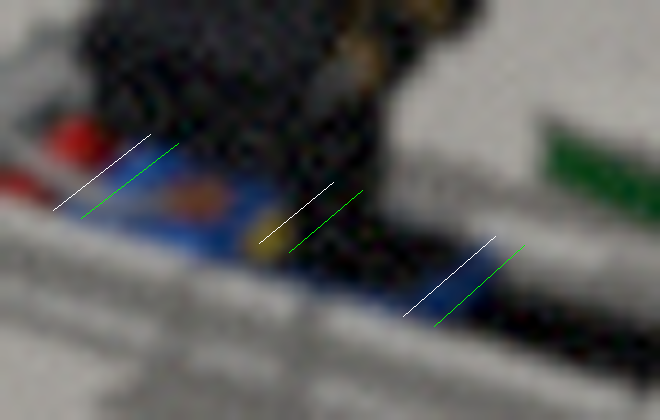

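Nose is at about 55 mm, with the prong lying over the carrier. I continue in small steps, keeping the press.

Request:
drive_tool([
  {"travel": [0, 0.012, 0], "turn": [0, 0, 0], "hand": 0},
  {"travel": [0, 0.012, 0], "turn": [0, 0, 0], "hand": 0},
  {"travel": [0, 0.012, 0], "turn": [0, 0, 0], "hand": 0},
  {"travel": [0, 0.012, 0], "turn": [0, 0, 0], "hand": 0},
  {"travel": [0, 0, 0], "turn": [0, 0, 0], "hand": 0},
])

```text
time_s: 7.52
tool_pos: [0.5639, -0.1386, 0.0343]
ee_rot: [-1.562, 1.569, 2.896]
wrist_force: [-6.6, 1.9, 14.3]
finger_gap: 0.006
```

Run:
```python
from h import *
go((.07-.077,0,.034))
```

```text
t 7.52 pos [ 0.5639 -0.1386  0.0343] dock [-0.0125 -0.0002] z 0.0343 F [-6.63  1.88 14.33] gap 0.006
F dock [-6.89  0.16]
R [[-0.002, 0.968, -0.251], [0.0, -0.251, -0.968], [-1.0, -0.002, 0.0]]
goal [ 0.5693 -0.1398  0.034 ] travel units(now axes) [ 0.002  0.036 -0.001] (target axes) [ 0.002  0.036 -0.001] turn units [0.    0.    0.001]
```

Request:
drive_tool([
  {"travel": [0, 0.012, 0], "turn": [0, 0, 0], "hand": 0},
  {"travel": [0, 0.012, 0], "turn": [0, 0, 0], "hand": 0},
  {"travel": [0, 0.01, 0], "turn": [0, 0, 0], "hand": 0},
  {"travel": [0, 0.0, 0], "turn": [0, 0, 0], "hand": 0},
])

```text
time_s: 7.85
tool_pos: [0.5688, -0.1399, 0.0343]
ee_rot: [-1.558, 1.569, 2.9]
wrist_force: [-7.0, 2.0, 14.2]
finger_gap: 0.004
```

Run:
```python
from h import *
go((.07-.077,0,.034))
```

```text
t 7.85 pos [ 0.5688 -0.1399  0.0343] dock [-0.0074 -0.0002] z 0.0343 F [-7.02  1.99 14.21] gap 0.004
F dock [-7.29  0.16]
R [[-0.002, 0.968, -0.251], [0.0, -0.251, -0.968], [-1.0, -0.002, 0.0]]
goal [ 0.5693 -0.1398  0.034 ] travel units(now axes) [ 0.002  0.003 -0.002] (target axes) [ 0.002  0.003 -0.002] turn units [0.    0.    0.001]
```

No contact with the stop yet; the force is steady at 7 N. I go on until it rises.

Request:
drive_tool([
  {"travel": [0, 0.01, 0], "turn": [0, 0, 0], "hand": 0},
  {"travel": [0, 0.01, 0], "turn": [0, 0, 0], "hand": 0},
  {"travel": [0, 0.0, 0], "turn": [0, 0, 0], "hand": 0},
])

```text
time_s: 8.1
tool_pos: [0.5698, -0.1401, 0.0343]
ee_rot: [-1.575, 1.564, 2.884]
wrist_force: [-12.0, 2.3, 19.3]
finger_gap: 0.008
```

Run:
```python
from h import *
go((.07-.077,0,.034))
s=vision.grab_frame("side");k=12
x0,y0=215,142
a=cv2.resize(s[y0:y0+40,x0:x0+60],None,fx=k,fy=k,interpolation=cv2.INTER_CUBIC)
cv2.imwrite("pics/sidec9.png",a)
```

```text
t 8.1 pos [ 0.5698 -0.1401  0.0343] dock [-0.0064 -0.0002] z 0.0343 F [-12.02   2.26  19.32] gap 0.008
F dock [-12.2   -0.83]
R [[-0.006, 0.968, -0.251], [0.002, -0.251, -0.968], [-1.0, -0.006, -0.0]]
goal [ 0.5693 -0.1398  0.034 ] travel units(now axes) [ 0.002 -0.004 -0.001] (target axes) [ 0.002 -0.004 -0.001] turn units [ 0.0001 -0.      0.0032]
```

View pics/sidec9.png

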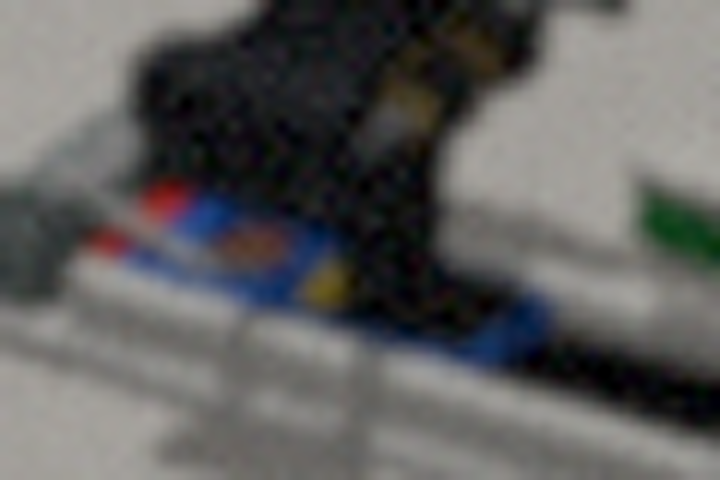

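Blue now meets red at (125,240) and (190,205), and the force is rising. One more small firm push to confirm.

Request:
drive_tool([
  {"travel": [-0.003, 0.01, 0], "turn": [0, 0, 0], "hand": 0},
  {"travel": [-0.002, 0.01, 0], "turn": [0, 0, 0], "hand": 0},
  {"travel": [0, 0.01, 0], "turn": [0, 0, 0], "hand": 0},
  {"travel": [0, 0.0, 0], "turn": [0, 0, 0], "hand": 0},
  {"travel": [0, 0.0, 0], "turn": [0, 0, 0], "hand": 0},
])

```text
time_s: 8.57
tool_pos: [0.5699, -0.1401, 0.0343]
ee_rot: [-1.574, 1.555, 2.885]
wrist_force: [-21.9, 4.5, 27.3]
finger_gap: 0.005
```

Run:
```python
from h import *
go((.07-.077,0,.034))
```

```text
t 8.57 pos [ 0.5699 -0.1401  0.0343] dock [-0.0063 -0.0002] z 0.0343 F [-21.88   4.53  27.32] gap 0.005
F dock [-22.32  -1.11]
R [[-0.015, 0.968, -0.251], [0.004, -0.251, -0.968], [-1.0, -0.015, -0.0]]
goal [ 0.5693 -0.1398  0.034 ] travel units(now axes) [ 0.002 -0.005 -0.001] (target axes) [ 0.002 -0.005 -0.001] turn units [ 0.0001 -0.      0.0077]
```

Solid at 22 N without moving, which puts it against the stop. I ease the forward push, lift straight up and clear, then look.

Request:
drive_tool([
  {"travel": [0, -0.02, 0], "turn": [0, 0, 0], "hand": 0},
  {"travel": [-0.02, -0.005, 0], "turn": [0, 0, 0], "hand": 0},
  {"travel": [-0.03, 0, 0], "turn": [0, 0, 0], "hand": 0},
  {"travel": [-0.05, 0, 0], "turn": [0, 0, 0], "hand": 0},
  {"travel": [-0.1, 0, 0], "turn": [0, 0, 0], "hand": 0},
  {"travel": [-0.2, 0, 0], "turn": [0, 0, 0], "hand": 0},
  {"travel": [-0.25, 0, 0], "turn": [0, 0, 0], "hand": 0},
  {"travel": [-0.2, 0, 0.15], "turn": [0, 0, 0], "hand": 0},
  {"travel": [0, 0, 0.25], "turn": [0, 0, 0], "hand": 0},
  {"travel": [0, 0, 0.25], "turn": [0, 0, 0], "hand": 0},
])

```text
time_s: 9.4
tool_pos: [0.5522, -0.2371, 0.1661]
ee_rot: [1.384, 1.56, -0.438]
wrist_force: [0.8, 0.2, 0.2]
finger_gap: 0.006
```

Request:
drive_tool([
  {"travel": [0, 0, 0.25], "turn": [0, 0, 0], "hand": 0},
  {"travel": [0, 0, 0.25], "turn": [0, 0, 0], "hand": 0},
  {"travel": [0, 0, 0.25], "turn": [0, 0, 0], "hand": 0},
  {"travel": [0, 0, 0.25], "turn": [0, 0, 0], "hand": 0},
  {"travel": [0, 0, 0.25], "turn": [0, 0, 0], "hand": 0},
  {"travel": [0, 0, 0.1], "turn": [0, 0, 0], "hand": 0},
  {"travel": [0, 0, 0], "turn": [0, 0, 0], "hand": 0},
  {"travel": [0, 0, 0], "turn": [0, 0, 0], "hand": 0},
])

```text
time_s: 10.07
tool_pos: [0.4979, -0.4322, 0.1614]
ee_rot: [1.674, 1.57, -0.153]
wrist_force: [-0.7, 0.4, -0.6]
finger_gap: 0.008
```

Run:
```python
from h import *
go((.07-.077,0,.034))
import numpy as np
for n,x0,y0,w,h,k in(("side",205,140,95,55,8),("top",270,140,70,100,6)):
    im=np.mean([vision.grab_frame(n) for _ in range(4)],0)
    im=np.clip(im*(1.8 if n=="top" else 1),0,255).astype(np.uint8)
    a=cv2.resize(im[y0:y0+h,x0:x0+w],None,fx=k,fy=k,interpolation=cv2.INTER_CUBIC)
    cv2.imwrite(f"pics/{n}end.png",a)
```

```text
t 10.07 pos [ 0.4979 -0.4322  0.1614] dock [-0.0026 -0.3009] z 0.1614 F [-0.69  0.41 -0.61] gap 0.008
F dock [-0.77  0.23]
R [[0.001, 0.967, -0.253], [-0.0, -0.253, -0.967], [-1.0, 0.001, -0.0]]
goal [ 0.5693 -0.1398  0.034 ] travel units(now axes) [ 0.849 -0.035 -2.006] (target axes) [ 0.849 -0.03  -2.006] turn units [-0.001  -0.0001 -0.0006]
```

View pics/topend.png

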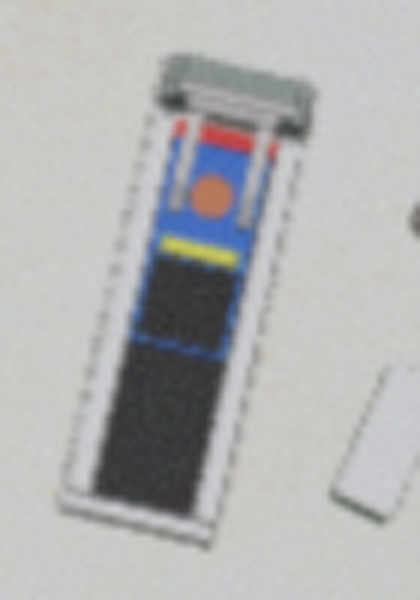

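View pics/sideend.png

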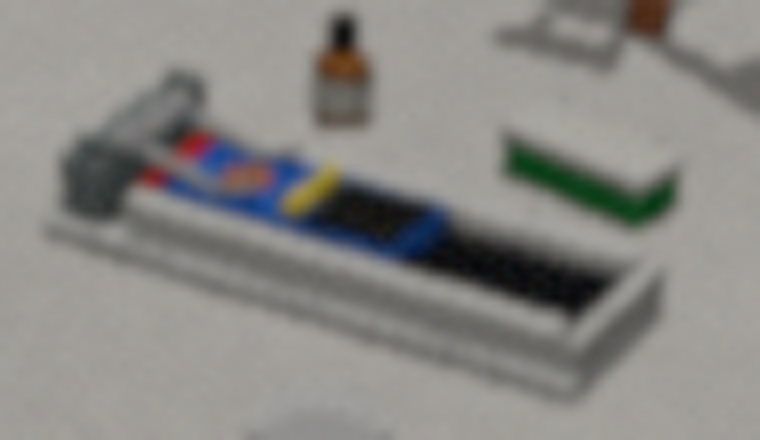

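Clamped and the robot is clear. One close look at the nose/stop seam for any gap.

Run:
```python
from h import *
out=[]
for n,x0,y0,w,h in(("side",218,152,24,16),("top",292,152,30,20)):
    im=np.mean([vision.grab_frame(n).astype(float) for _ in range(16)],0)
    im=np.clip(im*(2 if n=="top" else 1.2),0,255).astype(np.uint8)
    cv2.imwrite(f"pics/{n}seam.png",cv2.resize(im[y0:y0+h,x0:x0+w],None,fx=24,fy=24,interpolation=cv2.INTER_CUBIC))
    # model seam & rear edge at nose=.07
    for nm,L in(("seam",[(.07,.012,.036),(.07,-.012,.036)]),("rear",[(-.05,.028,.036),(-.05,-.028,.036)])):
        print(n,nm,proj(n,dock2w(q,L)).round(1).tolist(), "crop", ((proj(n,dock2w(q,L))-[x0,y0]+.5)*24).round().tolist())
    if n=="top":
        for k in range(-3,8):
            p=proj("top",dock2w(q,(.07-.001*k*1.7,0,.036)))[0]
            print(k,cv2.getRectSubPix(im,(1,1),tuple(map(float,p)))[0,0])
        for x in np.arange(-.062,-.036,.003):
            p=proj("top",dock2w(q,(x,0,.036)))[0];print("rear",round(x,3),cv2.getRectSubPix(im,(1,1),tuple(map(float,p)))[0,0])
```

```text
side seam [[227.0, 161.0], [230.5, 158.3]] crop [[227.0, 228.0], [311.0, 164.0]]
side rear [[253.7, 171.6], [261.3, 165.0]] crop [[868.0, 484.0], [1052.0, 324.0]]
top seam [[303.3, 163.0], [310.2, 164.5]] crop [[283.0, 275.0], [448.0, 313.0]]
top rear [[291.0, 195.5], [307.3, 199.3]] crop [[-12.0, 1055.0], [380.0, 1147.0]]
-3 [ 83  83 208]
-2 [ 83  79 204]
-1 [ 97  82 187]
0 [123  88 161]
1 [151  98 132]
2 [181 109 103]
3 [202 117  83]
4 [206 118  78]
5 [208 119  75]
6 [209 121  77]
7 [209 122  81]
rear -0.062 [63 63 63]
rear -0.059 [65 64 64]
rear -0.056 [68 63 64]
rear -0.053 [86 68 62]
rear -0.05 [106  77  65]
rear -0.047 [95 74 66]
rear -0.044 [74 66 64]
rear -0.041 [64 63 63]
rear -0.038 [65 62 65]
```

View pics/sideseam.png

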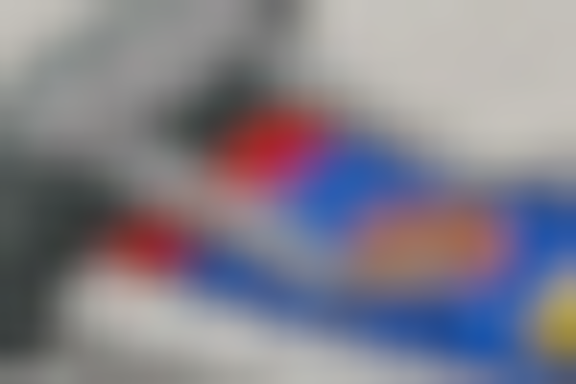

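View pics/topseam.png

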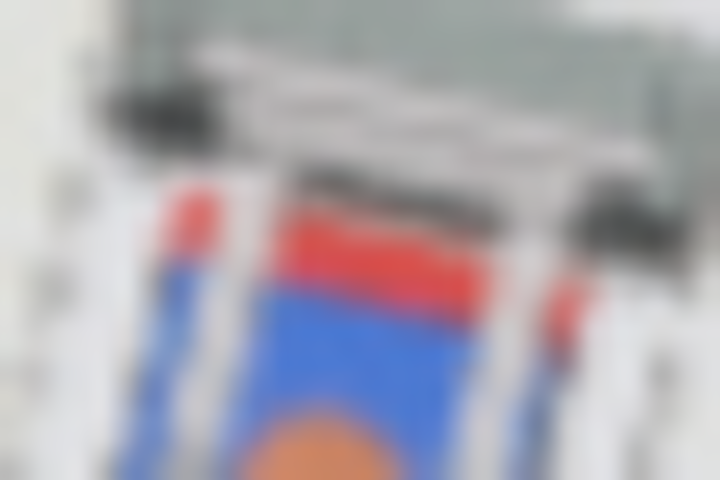

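The red-to-blue transition is clean with no dark gap, so the nose is against the stop. The slide box, oil bottle and dish are where they were.

```bash
python3 -c "
from station import env
print(env.finish_job())"
```

```text
the job is handed in; nothing more can be done
None
```

The carrier is home against the red end stop and clamped under both prongs. The robot is clear of the dock, and the job was handed in at about 12 s.

I pressed the pad with closed fingertips until the bed was fully down (top at 34 mm), then pushed the carrier about 65 mm forward. I eased off the push and lifted straight up.

**Checks that agreed:**
- The carrier held solid against a 22 N push, and the fingertips were within 1 mm of where they should be with the carrier home.
- After release, both views show blue meeting red with no dark gap and both prongs over the carrier. Its rear edge is within about 1–2 mm of where it should be.
- The slide box, oil bottle and dish looked undisturbed. I did not check the objective, wash bottle or mount up close.

**Checks that were off:**
- As the nose met the prong ramp, the forces briefly rose to 39 N down and 24 N along. I backed the press off and it went through.
- Right after that, the press force dropped to about 3 N for roughly 0.3 s before I restored it. The fingertips stayed at 34.5 mm, so the carrier stayed down.
- The pose fits from the two cameras differed by about 5 mm and 2°. I used the combined fit, and contact confirmed it.

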